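# Build the sieve stack on the shaker

## Robot

A 6-joint arm with a two-finger parallel gripper is mounted at the origin on a cart in front of the work surface, level with it; the furniture and walls round the work are solid. World frame = base frame: x ahead of the robot, y to its left, z up, the work surface at z = 0. Lengths are in m, angles in rad, forces in N, time in s.
With the tool pointing down it reaches from about 0.25 to 0.725 m from the base axis. Payload 4 kg.
Tool frame: the origin (TCP) lies where the fingers leave the gripper's body, on its centre line; the fingertips stand 73 mm ahead of it and the grasp point (between the pads) lies 54 mm ahead of it (bot.tip_reach is the z of the fingertips in the tool frame, in m); z points along the fingers, x is the direction in which the jaws open and shut, and the axes are right-handed (so a half turn about z gives the same grasp; the last joint's range is limited). The gripper opens to 85 mm and grips with 20 to 120 N. Pads are 22 mm wide; open, the fingers measure 114 mm over their backs; the gripper's body (76 mm by 85 mm) begins 54 mm behind the grasp point. The pads swing forward as they close: fully open they stand 13 mm farther back than shut.
Start: joints at [-1.31, 0.241, 0.005, 1.335, 0, 1.571], TCP at [0.129, -0.483, 0.304] pointing down, gripper open.
Joint ranges: [-2.72, 2.72], [-1.05, 1.87], [-1.09, 1.28], [-1.99, 2.15], [-1.42, 1.44], [-3.14, 3.14]. Speed limits (rad/s): [2.79, 2.79, 3.14, 3.14, 3.14, 3.14].

## Interface

Orientations are given as a unit quaternion [x, y, z, w].
In Python, from workcell import bot, vision, job_done gives the robot as it stands.
- The arm moves only by the tool drive_tool, never from a script. Its argument "steps" is one flat list of numbers, 7 for each row, row after row: the shift along the tool's x, y, z in m, then the turn, a rotation vector about the tool's x, y, z in degrees, then the closure, from -1 (fully open) to 1 (shut). A call has 1 to 8 rows; each row shifts and turns the commanded pose from where the row before left it, along the tool's axes as they then stand; what a row does not reach is not made up. A row lasts 1/12 s, in which the tool goes at most 41.7 mm and 7.16 degrees, less where a joint would pass 70% of its speed; a pose out of reach is approached as far as the arm can. A call is refused whole if a number of a shift passes 0.0417 or a number of a turn 7.16, either way. A call with a gripper value outside its range is refused whole. The fingers move at their own pace and stop on an object; the grip force is fixed at half the most. Time passes only in rows, so rows that do not move let the fingers close. It gives the time, the measured TCP pose, the force and the opening at its end, in the units of the state.
- bot.get_obs(): the state, without advancing time (a new reading comes with each control period).
- vision.camera(name): name is "side" or "top"; returns (picture, depth): 420x560x3 uint8, red, green, blue; 420x560 float32, m along the optical axis (not along the pixel's ray), 0 where there is no reading.
- vision.camera_model(name): a dict with "mtx" (3x3 intrinsics, pixels), "D" ([k1, k2, p1, p2, k3] as OpenCV has them; the pictures are not rectified), "rvec" (rotation vector, rad) and "tvec" (3), from world to camera coordinates, as OpenCV has them. Camera axes: x right, y down, z forward; pixel columns grow to the right and rows downward; lengths in m; the calibration is good to about 2 mm. A picture is of the moment at which its call begins. camera_model takes no time and is no camera call.
- job_done(): hands the job in, once; it reports no verdict.
The state is a dict: "clock": time; "joint_pos": joint angles; "joint_vel": joint speeds; "tau": joint torques, N m; "eef_pos": TCP position; "tool_rot": TCP orientation; "ft_force": force on the tool from outside, world axes, zero at the start; "ft_torque": the same for the moment, N m; "grip_width": finger opening in m.
Only numpy, scipy, OpenCV 4.12 (cv2) and the standard library are available. Lean on these libraries where they do the work, as an engineer would, in place of code of your own. Each camera call takes 0.05 s, during which the arm holds its last target.

## Task

Build the sieve stack on the sieve shaker, one part at a time from the bottom up: the pan inside the ring on the shaker's plate, then the fine sieve, then the coarse sieve, and the lid on top. Nest every part fully and level in the one below it, keep the parts upright, and leave the tape roll and the marker pen where they lie.

Things in the scene. Friction and masses are not known exactly. Their poses are not given: they have to be found in the camera images.
- pan: Receiving pan: round steel cup, lowest of the open parts, 30 mm high, 58 mm outer and 54 mm inner diameter, closed smooth floor 11 mm above the underside. Foot: skirt 8 mm high, 47 mm diameter tapering to 44, that stands inside the shaker's ring, on the plate. 100 g. Origin: centre of the underside of the skirt, z up.
- fine_sieve: Fine sieve: round steel shell 38 mm high, 58 mm outer, 54 mm inner diameter; its floor is a dense dark wire mesh (2 mm pitch) 20 mm above the underside. Foot: skirt 8 mm high, 47 mm diameter tapering to 44, sits in the part below till the shoulder above it rests on that rim (8 mm deep). 100 g. Origin: centre of the underside of the skirt, z up.
- coarse_sieve: Coarse sieve: the tallest shell, steel, 50 mm high, 58 mm outer, 54 mm inner diameter; its floor is a wide open wire grid (13 mm pitch) 26 mm above the underside. Foot: skirt 8 mm high, 47 mm diameter tapering to 44, sits in the part below till the shoulder above it rests on that rim (8 mm deep). 120 g. Origin: centre of the underside of the skirt, z up.
- lid: Lid: steel disc, 58 mm diameter, top face 12 mm above the underside; in its middle an upright black knob of 18 mm diameter, 16 to 40 mm above the underside, on an 11 mm neck. Foot: skirt 8 mm high, 47 mm diameter tapering to 44, sits in the part below till the shoulder above it rests on that rim (8 mm deep). 80 g. Origin: centre of the underside of the skirt, z up.
- shaker: Sieve shaker, fixed: low white box 118 x 118 mm, 40 mm high, control panel on its front (own -x), turned up to 20 degrees. On it a round metal plate, 80 mm diameter, top 50 mm above the bench, with a raised dark ring 4 mm high, 54 mm inner, 64 mm outer diameter, where the pan stands. Origin: centre of the underside at bench height; plate and ring centred on its z axis.
- tape_roll: Roll of masking tape lying flat, 100 mm in diameter, 25 mm high: a bystander, leave where it lies. Origin: centre of the underside.
- marker: Marker pen lying on the bench roughly along x, 135 mm long (own y axis), 17 mm thick: a bystander, leave where it lies. Origin: centre of the underside.
Not all that is in view belongs to the job. Leave any red look-alike of the coarse_sieve alone.

How it is judged:
On the way, in this order (a step that is already met when the one before it is completed fails the run):
1. the pan stands inside the ring of the shaker's plate, let go (horizontal distance between pan and shaker below 0.007 m and z of pan in the frame of shaker between 0.047 and 0.053 m and angle between pan's own z axis and vertical below 0.07 rad and contact force between the fingers and pan below 0.1 N), for 0.2 s.
2. the fine sieve is nested on the pan, let go (horizontal distance between pan and shaker below 0.007 m and z of pan in the frame of shaker between 0.047 and 0.053 m and angle between each of pan, fine_sieve's own z axis and vertical below 0.07 rad and horizontal distance between fine_sieve and pan below 0.007 m and z of fine_sieve in the frame of pan between 0.019 and 0.025 m and contact force between the fingers and fine_sieve below 0.1 N), for 0.2 s.
3. the coarse sieve is nested on the fine sieve, let go (horizontal distance between pan and shaker below 0.007 m and z of pan in the frame of shaker between 0.047 and 0.053 m and angle between each of pan, fine_sieve, coarse_sieve's own z axis and vertical below 0.07 rad and horizontal distance between fine_sieve and pan below 0.007 m and z of fine_sieve in the frame of pan between 0.019 and 0.025 m and horizontal distance between coarse_sieve and fine_sieve below 0.007 m and z of coarse_sieve in the frame of fine_sieve between 0.027 and 0.033 m and contact force between the fingers and coarse_sieve below 0.1 N), for 0.2 s.
4. the lid is nested on the coarse sieve, let go (horizontal distance between pan and shaker below 0.007 m and z of pan in the frame of shaker between 0.047 and 0.053 m and angle between each of pan, fine_sieve, coarse_sieve, lid's own z axis and vertical below 0.07 rad and horizontal distance between fine_sieve and pan below 0.007 m and z of fine_sieve in the frame of pan between 0.019 and 0.025 m and horizontal distance between coarse_sieve and fine_sieve below 0.007 m and z of coarse_sieve in the frame of fine_sieve between 0.027 and 0.033 m and horizontal distance between lid and coarse_sieve below 0.007 m and z of lid in the frame of coarse_sieve between 0.039 and 0.045 m and contact force between the fingers and lid below 0.1 N), for 0.2 s.
At the end, for the whole second after the job is handed in: On the shaker's plate stand, from the bottom up, pan, fine sieve, coarse sieve and lid; each is within 7 mm of the axis of the one below it (the pan: of the plate), within 3 mm of its fully seated height, level within 0.07 rad, at rest and let go (all of step 4 and linear speed of each of pan, fine_sieve, coarse_sieve, lid below 0.02 m/s and angular speed of each of pan, fine_sieve, coarse_sieve, lid below 0.2 rad/s and contact force between the fingers and pan below 0.1 N and contact force between the fingers and fine_sieve below 0.1 N and contact force between the fingers and coarse_sieve below 0.1 N); the robot touches nothing.
It fails at once if the tape roll is pushed more than 15 mm from where it lay (distance of tape_roll from where it was at the start of the episode above 0.015 m).
It fails at once if the marker pen is pushed more than 15 mm from where it lay (distance of marker from where it was at the start of the episode above 0.015 m).
It fails at once if the pan, a sieve or the lid is tipped over (angle between any of pan, fine_sieve, coarse_sieve, lid's own z axis and vertical above 0.7 rad).
It also fails if it takes over 118 s, if anything falls off the work surface, if the arm or the gripper's body presses on something with over 40 N, if the wrist force passes 120 N, or if a joint passes its speed limit or range.

## Working session

There is one attempt and no reset: what is moved stays moved. The work goes in short steps, Python scripts to look and compute and a tool call to move; the robot and the scene stay as the last step left them, time stands still between calls to the robot, and variables do not carry over. Pictures are saved under pics/ and viewed, and the job is handed in when it is done.

Besides the shell and the picture viewer there is one more tool, called after "Emit:" as name(argument=value, ...), one argument or row to a line, values as JSON. drive_tool: Moves the arm, as the interface text tells. Its arguments: {"type":"object","properties":{"steps":{"type":"array"}},"required":["steps"]}

```bash
ls; mkdir -p pics; python3 - <<'E'
from workcell import bot, vision
import cv2, numpy as np
o=bot.get_obs()
print({k:np.round(v,4) for k,v in o.items()})
for n in ['top','side']:
    p,d=vision.camera(n)
    np.savez(f'pics/{n}0.npz',p=p,d=d)
    cv2.imwrite(f'pics/{n}0.png',p[:,:,::-1])
    m=vision.camera_model(n)
    R=cv2.Rodrigues(np.array(m['rvec'],float))[0]
    print(n,m, 'pos',-R.T@np.array(m['tvec']))
E
```

```text
pics
{'clock': np.float64(0.0), 'joint_pos': array([-1.31  ,  0.2414,  0.0037,  1.3352, -0.    ,  1.5708]), 'joint_vel': array([ 0.0014, -0.0002,  0.0005,  0.0015, -0.0004, -0.0005]), 'tau': array([ 6.00000e-04, -3.72320e+01,  2.52408e+01,  1.72000e-02,
       -2.00000e-04,  0.00000e+00]), 'eef_pos': array([ 0.1288, -0.4826,  0.303 ]), 'tool_rot': array([ 7.930e-01, -6.092e-01, -8.000e-04, -6.000e-04]), 'ft_force': array([-0.108 , -0.023 , -0.1439]), 'ft_torque': array([ 0.0276,  0.0058, -0.0348]), 'grip_width': np.float64(0.0856)}
top {'mtx': array([[481.0784759 ,   0.        , 282.0671038 ],
       [  0.        , 481.0784759 , 214.00811429],
       [  0.        ,   0.        ,   1.        ]]), 'D': array([-0.07310301,  0.        ,  0.        ,  0.        ,  0.        ]), 'rvec': array([ 2.14694405, -2.15967168,  0.19655023]), 'tvec': array([0.05194754, 0.60126658, 1.21248703])} pos [0.40768861 0.08330788 1.28887339]
side {'mtx': array([[477.11246934,   0.        , 285.35648835],
       [  0.        , 477.11246934, 208.85064356],
       [  0.        ,   0.        ,   1.        ]]), 'D': array([-0.02547451,  0.        ,  0.        ,  0.        ,  0.        ]), 'rvec': array([ 2.38028449,  0.73997325, -0.27308688]), 'tvec': array([-0.53112543, -0.20364458,  1.51973144])} pos [ 1.0754476  -0.59553231  1.05919908]
```

View pics/top0.png

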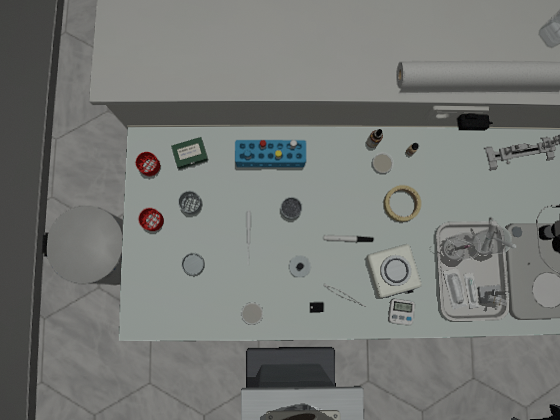

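View pics/side0.png

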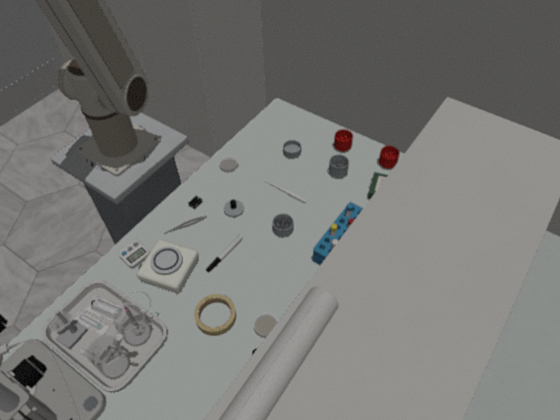

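```bash
cat > h.py <<'E'
import numpy as np, cv2
from workcell import vision
def cam(n):
    m=vision.camera_model(n); K=np.array(m['mtx'],float);D=np.array(m['D'],float)
    R=cv2.Rodrigues(np.array(m['rvec'],float))[0];t=np.array(m['tvec'],float)
    return K,D,R,t,m
def ray(n,uv,z):
    K,D,R,t,m=cam(n)
    q=cv2.undistortPoints(np.array(uv,float).reshape(-1,1,2),K,D).reshape(-1,2)
    d=np.c_[q,np.ones(len(q))]@R; c=-R.T@t
    s=(z-c[2])/d[:,2]; return c+d*s[:,None]
def proj(n,P):
    K,D,R,t,m=cam(n)
    return cv2.projectPoints(np.array(P,float).reshape(-1,1,3),np.array(m['rvec'],float),t,K,D)[0].reshape(-1,2)
def cloud(n,d):
    K,D,R,t,m=cam(n)
    v,u=np.mgrid[0:d.shape[0],0:d.shape[1]]
    q=cv2.undistortPoints(np.c_[u.ravel(),v.ravel()].astype(float).reshape(-1,1,2),K,D).reshape(-1,2)
    P=np.c_[q,np.ones(len(q))]*d.reshape(-1,1)
    W=(P-t)@R; W[d.ravel()==0]=np.nan
    return W.reshape(d.shape+(3,))
E
python3 - <<'E'
import numpy as np,cv2
from h import *
a=np.load('pics/top0.npz');p,d=a['p'],a['d'];W=cloud('top',d)
tiles=[]
for nm,(u,v) in dict(pan=(193,264),coarse=(190,203),fine=(290,209),lid=(300,266),shaker=(395,270),d1=(252,313),d2=(382,163),marker=(348,238)).items():
    c=p[v-30:v+30,u-30:u+30]; tiles.append(cv2.resize(c,(195,195),interpolation=cv2.INTER_CUBIC))
    w=W[v-30:v+30,u-30:u+30]; print(nm,W[v,u].round(4),'max z %.4f'%np.nanpercentile(w[...,2],99.5), ray('top',[u,v],0).round(3))
im=np.vstack([np.hstack(tiles[:4]),np.hstack(tiles[4:])])
cv2.imwrite('pics/crop0.png',im[:,:,::-1])
print(W[300:340:5,430,:].round(3)[:2])
E
```

```text
pan [0.4742 0.2839 0.011 ] max z 0.0316 [[0.475 0.286 0.   ]]
coarse [0.6351 0.2925 0.0271] max z 0.0512 [[0.64  0.297 0.   ]]
fine [0.6189 0.0264 0.021 ] max z 0.0391 [[0.622 0.025 0.   ]]
lid [0.466  0.0029 0.0407] max z 0.0397 [[0.468 0.    0.   ]]
shaker [ 0.4529 -0.2422  0.0529] max z 0.0576 [[ 0.455 -0.256  0.   ]]
d1 [0.346  0.1279 0.0153] max z 0.0198 [[0.345 0.128 0.   ]]
d2 [ 0.748  -0.2293  0.0131] max z 0.0791 [[ 0.751 -0.233  0.   ]]
marker [ 0.5406 -0.128   0.0168] max z 0.0431 [[ 0.542 -0.131  0.   ]]
[[ 0.373 -0.349 -0.001]
 [ 0.36  -0.348  0.   ]]
```

View pics/crop0.png

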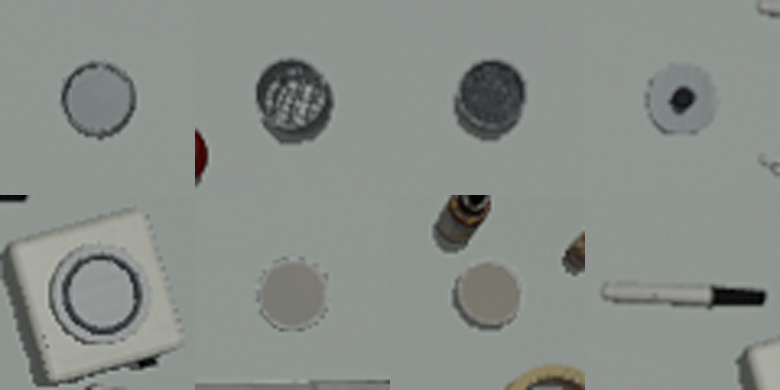

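```bash
cat > meas.py <<'E'
import numpy as np,cv2
from scipy.optimize import least_squares
from h import *
def rimfit(n,d,c0,z,r=0.028,tol=0.004,win=0.045):
    W=cloud(n,d).reshape(-1,3)
    m=(abs(W[:,2]-z)<tol)&(np.hypot(W[:,0]-c0[0],W[:,1]-c0[1])<win)
    P=W[m,:2]
    if len(P)<8: return None
    f=lambda x:np.hypot(P[:,0]-x[0],P[:,1]-x[1])-r
    s=least_squares(f,c0,loss='soft_l1',f_scale=0.002)
    return s.x.round(4),len(P),round(float(np.abs(f(s.x)).mean()),4), round(float(np.median(W[m,2])),4)
def diskfit(n,d,c0,z,tol=0.004,win=0.045):
    W=cloud(n,d).reshape(-1,3)
    m=(abs(W[:,2]-z)<tol)&(np.hypot(W[:,0]-c0[0],W[:,1]-c0[1])<win)
    P=W[m,:2]
    if len(P)<4: return None
    c,rr=cv2.minEnclosingCircle(P.astype(np.float32))
    return np.round(c,4),P.mean(0).round(4),len(P),round(rr,4)
E
python3 - <<'E'
from meas import *
for n in ['top','side']:
    d=np.load(f'pics/{n}0.npz')['d']
    for nm,c,z in [('pan',(.475,.286),.03),('coarse',(.635,.292),.05),('fine',(.619,.026),.038)]:
        print(n,nm,rimfit(n,d,c,z,tol=.003))
    print(n,'lid',diskfit(n,d,(.466,.003),.012),'knob',diskfit(n,d,(.466,.003),.038))
    print(n,'plate+ring',diskfit(n,d,(.453,-.242),.052),'ring',rimfit(n,d,(.453,-.242),.054,r=.0295,tol=.002))
W=cloud('top',np.load('pics/top0.npz')['d']).reshape(-1,3)
for nm,c,R in [('tape',(.64,-.27),.09),('marker',(.54,-.13),.09)]:
    m=(W[:,2]>.006)&(np.hypot(W[:,0]-c[0],W[:,1]-c[1])<R);print(nm,W[m].min(0).round(3),W[m].max(0).round(3))
E
```

```text
top pan (array([0.4755, 0.2828]), 49, 0.0007, 0.0307)
top coarse (array([0.6349, 0.2915]), 51, 0.0007, 0.0501)
top fine (array([0.6198, 0.0231]), 43, 0.0006, 0.0379)
top lid (array([ 0.4659, -0.002 ]), array([0.4681, 0.0015]), 289, 0.0324) knob (array([0.4687, 0.0017]), array([0.4685, 0.0015]), 30, 0.0087)
top plate+ring (array([ 0.4531, -0.2444]), array([ 0.4536, -0.2446]), 608, 0.0407) ring (array([ 0.4535, -0.2436]), 277, 0.0069, 0.0533)
side pan (array([0.4758, 0.282 ]), 23, 0.0009, 0.029)
side coarse (array([0.6369, 0.2906]), 36, 0.0011, 0.0492)
side fine (array([0.6223, 0.0234]), 41, 0.001, 0.0369)
side lid (array([0.468 , 0.0016]), array([ 0.4711, -0.0017]), 191, 0.0296) knob (array([0.4684, 0.0017]), array([4.692e-01, 3.000e-04]), 28, 0.0097)
side plate+ring (array([ 0.4539, -0.2465]), array([ 0.4547, -0.2472]), 463, 0.0402) ring (array([ 0.4549, -0.2467]), 99, 0.0039, 0.053)
tape [ 0.571 -0.35   0.006] [ 0.727 -0.183  0.032]
marker [ 0.456 -0.213  0.006] [ 0.607 -0.051  0.046]
```

Emit:
drive_tool(
  steps=[0, 0, 0, 0, 0, -7.16, -1, 0, 0, 0, 0, 0, -7.16, -1, 0, 0, 0, 0, 0, -7.16, -1, 0, 0, 0, 0, 0, -7.16, -1, 0, 0, 0, 0, 0, -7.16, -1, 0, 0, 0, 0, 0, -7.16, -1, 0, 0, 0, 0, 0, -7.16, -1, 0, 0, 0, 0, 0, -7.16, -1],
)

```text
clock: 0.77
eef_pos: [0.1288, -0.4828, 0.3033]
tool_rot: [0.988, -0.151, -0.0, -0.001]
ft_force: [-0.1, -0.6, 0.4]
grip_width: 0.0854
```

Emit:
drive_tool(
  steps=[0, 0, 0, 0, 0, -7.16, -1, 0, 0, 0, 0, 0, -7.16, -1, 0, 0, 0, 0, 0, -3.46, -1, 0, 0, 0, 0, 0, 0, -1, 0, 0, 0, 0, 0, 0, -1],
)

```text
clock: 1.18
eef_pos: [0.1289, -0.4829, 0.3035]
tool_rot: [1.0, -0.001, -0.0, -0.0]
ft_force: [0.1, -0.1, -0.1]
grip_width: 0.0853
```

```bash
python3 - <<'E'
from workcell import bot
import numpy as np
from scipy.spatial.transform import Rotation as R
o=bot.get_obs();print(bot.tip_reach,o['clock'],o['joint_pos'].round(3),o['eef_pos'].round(4));print(R.from_quat(o['tool_rot']).as_matrix().round(4))
E
```

```text
0.0726 1.1833 [-1.31   0.241  0.004  1.335 -0.     0.262] [ 0.1289 -0.4829  0.3035]
[[ 1.0e+00 -1.7e-03 -3.0e-04]
 [-1.7e-03 -1.0e+00  9.0e-04]
 [-3.0e-04 -9.0e-04 -1.0e+00]]
```

Emit:
drive_tool(
  steps=[0.0173, -0.038, 0, 0, 0, 0, -1, 0.0173, -0.038, 0, 0, 0, 0, -1, 0.0173, -0.038, 0, 0, 0, 0, -1, 0.0173, -0.038, 0, 0, 0, 0, -1, 0.0173, -0.038, 0, 0, 0, 0, -1, 0.0173, -0.038, 0, 0, 0, 0, -1, 0.0173, -0.038, 0, 0, 0, 0, -1, 0.0173, -0.038, 0, 0, 0, 0, -1],
)

```text
clock: 1.85
eef_pos: [0.2671, -0.1779, 0.304]
tool_rot: [1.0, -0.001, 0.0, 0.0]
ft_force: [1.4, 0.9, 1.0]
grip_width: 0.0853
```

Emit:
drive_tool(
  steps=[0.0173, -0.038, 0, 0, 0, 0, -1, 0.0173, -0.038, 0, 0, 0, 0, -1, 0.0173, -0.038, 0, 0, 0, 0, -1, 0.0173, -0.038, 0, 0, 0, 0, -1, 0.0173, -0.038, 0, 0, 0, 0, -1, 0.0173, -0.038, 0, 0, 0, 0, -1, 0.0173, -0.038, 0, 0, 0, 0, -1, 0.0173, -0.038, 0, 0, 0, 0, -1],
)

```text
clock: 2.52
eef_pos: [0.4053, 0.126, 0.304]
tool_rot: [1.0, -0.0, 0.0, 0.0]
ft_force: [0.5, -1.6, 0.3]
grip_width: 0.0858
```

Emit:
drive_tool(
  steps=[0.0173, -0.038, 0.02, 0, 0, 0, -1, 0.0173, -0.038, 0.02, 0, 0, 0, -1, 0.0173, -0.038, 0.02, 0, 0, 0, -1, 0.0173, -0.038, 0.02, 0, 0, 0, -1, 0, 0, 0, 0, 0, 0, -1, 0, 0, 0, 0, 0, 0, -1],
)

```text
clock: 3.02
eef_pos: [0.4667, 0.2616, 0.2289]
tool_rot: [1.0, 0.001, -0.002, 0.002]
ft_force: [0.9, -0.5, -0.6]
grip_width: 0.0854
```

Emit:
drive_tool(
  steps=[0.003, -0.007, 0.02, 0, 0, 0, -1, 0.003, -0.007, 0.025, 0, 0, 0, -1, 0.003, -0.007, 0.025, 0, 0, 0, -1, 0, 0, 0.025, 0, 0, 0, -1, 0, 0, 0, 0, 0, 0, -1, 0, 0, 0, 0, 0, 0, -1],
)

```text
clock: 3.52
eef_pos: [0.4755, 0.28, 0.1371]
tool_rot: [1.0, -0.001, -0.001, 0.001]
ft_force: [0.2, 0.3, 1.3]
grip_width: 0.0854
```

```bash
cat > look.py <<'E'
import sys,cv2,numpy as np
from h import *
from workcell import vision,bot
tag=sys.argv[1]
o=bot.get_obs();print(o['clock'].round(2),o['eef_pos'].round(4),o['grip_width'],o['ft_force'].round(1))
P=np.array(eval(sys.argv[2]));r=int(sys.argv[3]) if len(sys.argv)>3 else 45
t=[]
for n in ['top','side']:
    p,d=vision.camera(n);np.savez(f'pics/{n}_{tag}.npz',p=p,d=d)
    u,v=proj(n,P)[0].astype(int);u=np.clip(u,r,560-r);v=np.clip(v,r,420-r)
    t.append(cv2.resize(p[v-r:v+r,u-r:u+r],(390,390),interpolation=cv2.INTER_CUBIC));print(n,'crop origin',u-r,v-r)
cv2.imwrite(f'pics/{tag}.png',np.hstack(t)[:,:,::-1])
E
python3 look.py a1 "[.475,.2825,.05]"
```

```text
Traceback (most recent call last):
  File "look.py", line 5, in <module>
    o=bot.get_obs();print(o['clock'].round(2),o['eef_pos'].round(4),o['grip_width'],o['ft_force'].round(1))
                          ^^^^^^^^^^^^^^^^
AttributeError: 'float' object has no attribute 'round'
```

Emit:
drive_tool(
  steps=[0, -0.0024, 0.018, 0, 0, 0, -1, 0, 0, 0.018, 0, 0, 0, -1, 0, 0, 0.017, 0, 0, 0, -1, 0, 0, 0, 0, 0, 0, -1, 0, 0, 0, 0, 0, 0, -1],
)

```text
clock: 3.93
eef_pos: [0.4769, 0.2836, 0.0856]
tool_rot: [1.0, -0.001, 0.001, -0.0]
ft_force: [-0.2, -0.7, 0.0]
grip_width: 0.0853
```

```bash
sed -i "s/o\['clock'\].round(2)/round(o['clock'],2)/" look.py
python3 look.py a1 "[.475,.2825,.05]"
```

```text
3.93 [0.4769 0.2836 0.0856] 0.08527646244336 [-0.2 -0.7  0. ]
top crop origin 146 217
side crop origin 246 95
```

View pics/a1.png

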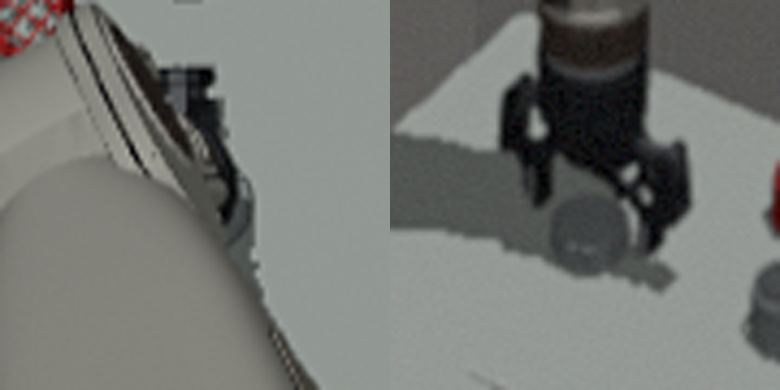

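The side crop shows the open jaws on either side of the pan (pan around (590,235) in the crop), so I can close.

Emit:
drive_tool(
  steps=[-0.001, 0.001, 0.0025, 0, 0, 0, 1, 0, 0, 0, 0, 0, 0, 1, 0, 0, 0, 0, 0, 0, 1, 0, 0, 0, 0, 0, 0, 1, 0, 0, 0, 0, 0, 0, 1, 0, 0, 0, 0, 0, 0, 1],
)

```text
clock: 4.53
eef_pos: [0.4759, 0.2831, 0.0832]
tool_rot: [1.0, 0.0, 0.001, -0.0]
ft_force: [-2.0, -1.7, 8.0]
grip_width: 0.0561
```

Emit:
drive_tool(
  steps=[0, 0, 0, 0, 0, 0, 1, 0, 0, 0, 0, 0, 0, 1, 0, 0, -0.01, 0, 0, 0, 1, 0, 0, -0.02, 0, 0, 0, 1, 0, 0, -0.02, 0, 0, 0, 1, 0, 0, 0, 0, 0, 0, 1],
)

```text
clock: 5.03
eef_pos: [0.4776, 0.2842, 0.1358]
tool_rot: [1.0, 0.0, 0.003, -0.002]
ft_force: [0.0, 1.3, -0.0]
grip_width: 0.0559
```

```bash
python3 look.py a2 "[.475,.2825,.08]"
```

```text
5.03 [0.4776 0.2842 0.1358] 0.05590566613758291 [ 0.   1.3 -0. ]
top crop origin 144 217
side crop origin 246 88
```

View pics/a2.png

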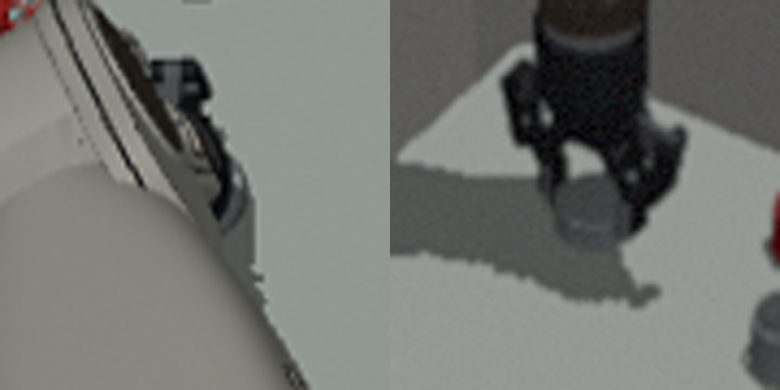

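The pan is lifted and level in the jaws. I'll carry it to the shaker next.

Emit:
drive_tool(
  steps=[0, 0, -0.03, 0, 0, 0, 1, 0, 0.015, -0.03, 0, 0, 0, 1, -0.002, 0.036, 0, 0, 0, 0, 1, -0.002, 0.036, 0, 0, 0, 0, 1, -0.002, 0.036, 0, 0, 0, 0, 1, -0.002, 0.036, 0, 0, 0, 0, 1, -0.002, 0.036, 0, 0, 0, 0, 1, -0.002, 0.036, 0, 0, 0, 0, 1],
)

```text
clock: 5.8
eef_pos: [0.4621, 0.0503, 0.1902]
tool_rot: [1.0, 0.0, -0.001, 0.0]
ft_force: [-0.3, -1.2, -1.0]
grip_width: 0.0557
```

Emit:
drive_tool(
  steps=[-0.002, 0.036, 0, 0, 0, 0, 1, -0.002, 0.036, 0, 0, 0, 0, 1, -0.002, 0.036, 0, 0, 0, 0, 1, -0.002, 0.036, 0, 0, 0, 0, 1, -0.002, 0.036, 0, 0, 0, 0, 1, -0.002, 0.036, 0, 0, 0, 0, 1, -0.002, 0.025, 0, 0, 0, 0, 1, 0, 0, 0, 0, 0, 0, 1],
)

```text
clock: 6.47
eef_pos: [0.4485, -0.1932, 0.1902]
tool_rot: [1.0, -0.003, -0.001, 0.001]
ft_force: [-0.1, 0.5, -0.6]
grip_width: 0.0563
```

Emit:
drive_tool(
  steps=[0, 0, 0, 0, 0, 0, 1, 0, 0, 0, 0, 0, 0, 1, 0, 0, 0, 0, 0, 0, 1],
)

```text
clock: 6.72
eef_pos: [0.449, -0.188, 0.1907]
tool_rot: [1.0, 0.001, -0.001, -0.001]
ft_force: [0.2, -0.1, -1.0]
grip_width: 0.0563
```

Emit:
drive_tool(
  steps=[0.0025, 0.028, 0.01, 0, 0, 0, 1, 0.0023, 0.0284, 0.01, 0, 0, 0, 1, 0, 0, 0.013, 0, 0, 0, 1, 0, 0, 0.01, 0, 0, 0, 1, 0, 0, 0, 0, 0, 0, 1, 0, 0, 0, 0, 0, 0, 1, 0, 0, 0, 0, 0, 0, 1],
)

```text
clock: 7.3
eef_pos: [0.4545, -0.2445, 0.1487]
tool_rot: [1.0, 0.001, 0.0, -0.0]
ft_force: [-0.3, 0.1, -0.7]
grip_width: 0.056
```

```bash
python3 look.py a3 "[.4535,-.245,.06]"; python3 -c "
from meas import *
for n in ['top','side']:
  d=np.load('pics/%s_a3.npz'%n)['d'];print(rimfit(n,d,(.453,-.245),.094,tol=.006))"
```

```text
7.3 [ 0.4545 -0.2445  0.1487] 0.05598973414340148 [-0.3  0.1 -0.7]
top crop origin 351 224
side crop origin 120 211
(array([ 0.4552, -0.243 ]), 57, 0.0026, 0.0948)
(array([ 0.4568, -0.2455]), 93, 0.003, 0.0929)
```

View pics/a3.png

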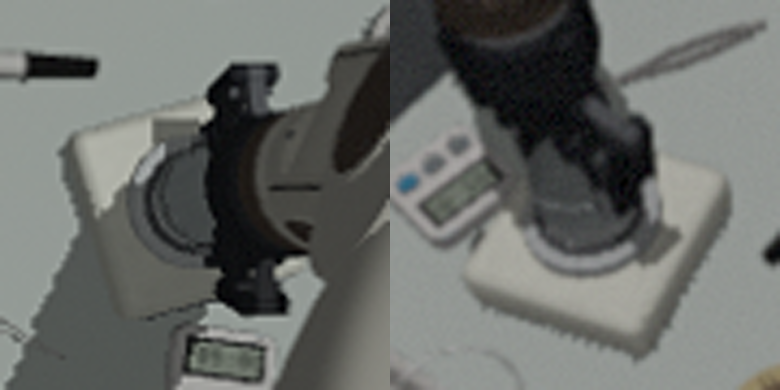

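The pan is over the ring and concentric in both views. I'll lower it, watching the force.

Emit:
drive_tool(
  steps=[-0.0006, 0, 0.005, 0, 0, 0, 1, 0, 0, 0.005, 0, 0, 0, 1, 0, 0, 0.004, 0, 0, 0, 1, 0, 0, 0, 0, 0, 0, 1, 0, 0, 0, 0, 0, 0, 1],
)

```text
clock: 7.82
eef_pos: [0.4533, -0.2454, 0.1339]
tool_rot: [1.0, -0.0, -0.0, -0.0]
ft_force: [0.2, -0.5, -1.0]
grip_width: 0.0564
```

Emit:
drive_tool(
  steps=[0, 0, 0.001, 0, 0, 0, 1, 0, 0, 0, 0, 0, 0, 1, 0, 0, 0, 0, 0, 0, 1],
)

```text
clock: 8.07
eef_pos: [0.4536, -0.2456, 0.1334]
tool_rot: [1.0, -0.0, -0.0, 0.0]
ft_force: [-0.1, 0.0, -1.5]
grip_width: 0.0561
```

Emit:
drive_tool(
  steps=[0, 0, 0.001, 0, 0, 0, 1, 0, 0, 0, 0, 0, 0, 1, 0, 0, 0, 0, 0, 0, 1],
)

```text
clock: 8.32
eef_pos: [0.4537, -0.2457, 0.1332]
tool_rot: [1.0, -0.0, 0.0, 0.0]
ft_force: [-2.1, 0.5, 5.8]
grip_width: 0.056
```

Contact now. I'll open, then rise.

Emit:
drive_tool(
  steps=[0, 0, 0, 0, 0, 0, -1, 0, 0, 0, 0, 0, 0, -1, 0, 0, 0, 0, 0, 0, -1, 0, 0, 0, 0, 0, 0, -1, 0, 0, 0, 0, 0, 0, -1],
)

```text
clock: 8.73
eef_pos: [0.4536, -0.2455, 0.1322]
tool_rot: [1.0, 0.0, -0.0, -0.0]
ft_force: [0.3, 0.2, -0.5]
grip_width: 0.0853
```

Emit:
drive_tool(
  steps=[0, 0, -0.01, 0, 0, 0, -1, 0, 0, -0.02, 0, 0, 0, -1, 0, 0, -0.02, 0, 0, 0, -1, 0, -0.025, -0.02, 0, 0, 0, -1, 0.008, -0.036, 0, 0, 0, 0, -1, 0.014, -0.036, 0, 0, 0, 0, -1, 0.02, -0.036, 0, 0, 0, 0, -1, 0.02, -0.036, 0, 0, 0, 0, -1],
)

```text
clock: 9.4
eef_pos: [0.516, -0.0752, 0.2037]
tool_rot: [1.0, -0.001, 0.001, 0.0]
ft_force: [0.6, -1.2, -0.7]
grip_width: 0.0854
```

```bash
python3 look.py a4 "[.4535,-.245,.06]"; python3 -c "
from meas import *
for n in ['top','side']:
  d=np.load('pics/%s_a4.npz'%n)['d'];print(rimfit(n,d,(.453,-.245),.08,tol=.006),diskfit(n,d,(.453,-.245),.061,tol=.0025,win=.035))
  print(rimfit(n,d,(.62,.023),.038,tol=.003))"
```

```text
9.4 [ 0.516  -0.0752  0.2037] 0.0853646764523982 [ 0.6 -1.2 -0.7]
top crop origin 351 224
side crop origin 120 211
(array([ 0.4544, -0.2449]), 36, 0.0007, 0.0793) (array([ 0.4575, -0.2592]), array([ 0.4584, -0.2634]), 54, 0.0208)
(array([0.6198, 0.0231]), 49, 0.0006, 0.0381)
(array([ 0.4549, -0.2461]), 96, 0.0008, 0.0776) (array([ 0.4543, -0.2468]), array([ 0.4503, -0.2445]), 195, 0.0302)
(array([0.6224, 0.0231]), 48, 0.0011, 0.0368)
```

View pics/a4.png

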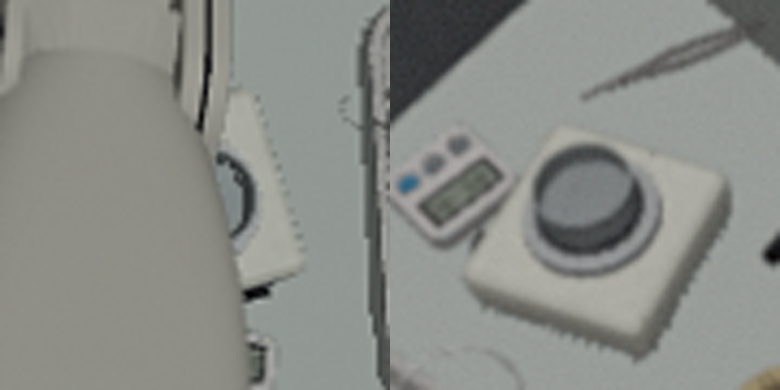

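The pan stands level in the ring, at rim height about 0.079. Next is the fine sieve: the dense dark mesh at top px (290,209), with its rim at 38 mm.

Emit:
drive_tool(
  steps=[0.026, -0.024, 0, 0, 0, 0, -1, 0.026, -0.024, 0, 0, 0, 0, -1, 0.026, -0.024, 0.015, 0, 0, 0, -1, 0.026, -0.024, 0.02, 0, 0, 0, -1, 0, 0, 0.02, 0, 0, 0, -1, 0, 0, 0.015, 0, 0, 0, -1, 0, 0, 0, 0, 0, 0, -1, 0, 0, 0, 0, 0, 0, -1],
)

```text
clock: 10.17
eef_pos: [0.6188, 0.0191, 0.1318]
tool_rot: [1.0, -0.0, -0.001, 0.0]
ft_force: [0.5, -0.1, 0.6]
grip_width: 0.0851
```

Emit:
drive_tool(
  steps=[0.0022, -0.004, 0.01, 0, 0, 0, -1, 0, 0, 0.015, 0, 0, 0, -1, 0, 0, 0.015, 0, 0, 0, -1, 0, 0, 0.004, 0, 0, 0, -1, 0, 0, 0, 0, 0, 0, -1, 0, 0, 0, 0, 0, 0, -1],
)

```text
clock: 10.67
eef_pos: [0.6223, 0.0233, 0.0894]
tool_rot: [1.0, -0.0, 0.001, -0.0]
ft_force: [0.6, 0.1, 0.4]
grip_width: 0.0855
```

```bash
python3 look.py b1 "[.62,.023,.05]"
```

```text
10.67 [0.6223 0.0233 0.0894] 0.08551543029177872 [0.6 0.1 0.4]
top crop origin 246 161
side crop origin 236 172
```

View pics/b1.png

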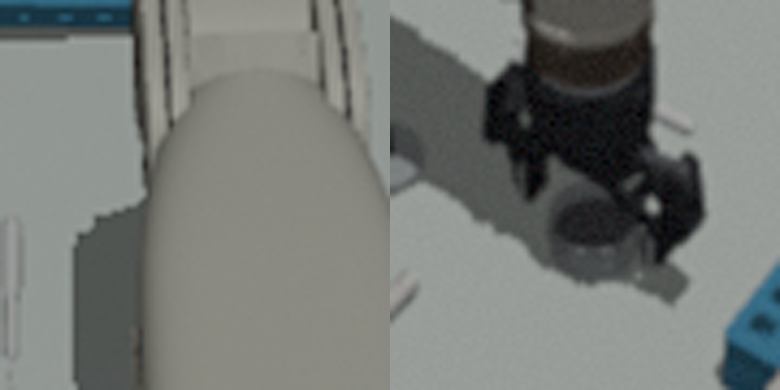

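The jaws straddle the fine sieve, whose dark mesh shows at crop (590,220). Closing and lifting.

Emit:
drive_tool(
  steps=[-0.001, 0, 0, 0, 0, 0, 1, 0, 0, 0, 0, 0, 0, 1, 0, 0, 0, 0, 0, 0, 1, 0, 0, 0, 0, 0, 0, 1, 0, 0, 0, 0, 0, 0, 1, 0, 0, 0, 0, 0, 0, 1, 0, 0, 0, 0, 0, 0, 1, 0, 0, 0, 0, 0, 0, 1],
)

```text
clock: 11.43
eef_pos: [0.6215, 0.0235, 0.09]
tool_rot: [1.0, 0.0, 0.001, -0.0]
ft_force: [-0.9, 0.2, 6.0]
grip_width: 0.0565
```

Emit:
drive_tool(
  steps=[0, 0, -0.01, 0, 0, 0, 1, 0, 0, -0.02, 0, 0, 0, 1, 0, 0, -0.03, 0, 0, 0, 1, 0, 0, -0.03, 0, 0, 0, 1, 0, 0, -0.03, 0, 0, 0, 1, 0, 0, 0, 0, 0, 0, 1],
)

```text
clock: 11.93
eef_pos: [0.624, 0.0236, 0.2164]
tool_rot: [1.0, 0.0, 0.006, -0.0]
ft_force: [1.8, 0.6, -1.0]
grip_width: 0.0561
```

```bash
python3 look.py b2 "[.62,.023,.13]"
```

```text
11.93 [0.624  0.0236 0.2164] 0.05609619319365388 [ 1.8  0.6 -1. ]
top crop origin 248 156
side crop origin 236 153
```

View pics/b2.png

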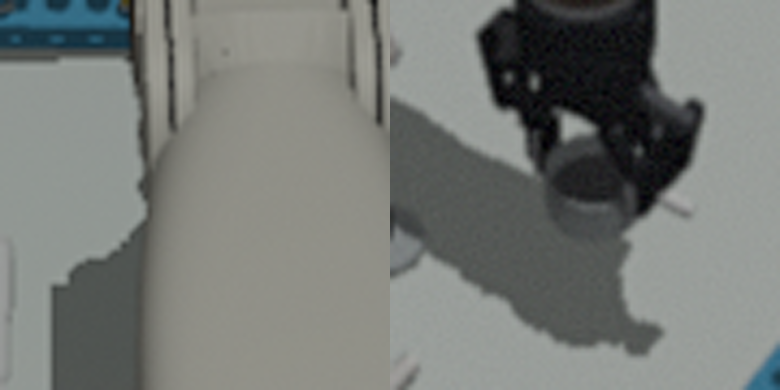

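Emit:
drive_tool(
  steps=[-0.019, 0.03, 0, 0, 0, 0, 1, -0.019, 0.03, 0, 0, 0, 0, 1, -0.019, 0.03, 0, 0, 0, 0, 1, -0.019, 0.03, 0, 0, 0, 0, 1, -0.019, 0.03, 0, 0, 0, 0, 1, -0.019, 0.03, 0, 0, 0, 0, 1, -0.019, 0.03, 0, 0, 0, 0, 1, -0.019, 0.03, 0, 0, 0, 0, 1],
)

```text
clock: 12.7
eef_pos: [0.4666, -0.2172, 0.2067]
tool_rot: [1.0, 0.0, -0.002, -0.001]
ft_force: [1.0, -0.7, -1.2]
grip_width: 0.0566
```

Emit:
drive_tool(
  steps=[-0.018, 0.03, 0, 0, 0, 0, 1, 0, 0, 0, 0, 0, 0, 1, 0, 0, 0, 0, 0, 0, 1, 0, 0, 0, 0, 0, 0, 1],
)

```text
clock: 13.03
eef_pos: [0.4502, -0.2461, 0.2073]
tool_rot: [1.0, -0.0, -0.001, -0.001]
ft_force: [0.8, -0.6, -2.2]
grip_width: 0.0563
```

Emit:
drive_tool(
  steps=[0.0038, -0.0005, 0.013, 0, 0, 0, 1, 0, 0, 0.012, 0, 0, 0, 1, 0, 0, 0.008, 0, 0, 0, 1, 0, 0, 0, 0, 0, 0, 1, 0, 0, 0, 0, 0, 0, 1, 0, 0, 0, 0, 0, 0, 1],
)

```text
clock: 13.53
eef_pos: [0.4551, -0.2455, 0.1757]
tool_rot: [1.0, 0.001, 0.0, 0.0]
ft_force: [-0.7, -0.1, -0.8]
grip_width: 0.0563
```

```bash
python3 look.py b3 "[.454,-.245,.09]"
```

```text
13.53 [ 0.4551 -0.2455  0.1757] 0.05629172163955551 [-0.7 -0.1 -0.8]
top crop origin 354 223
side crop origin 117 204
```

View pics/b3.png

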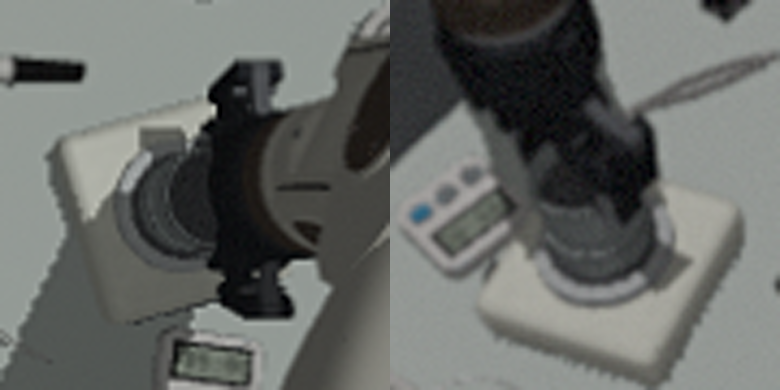

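The fine sieve hangs level over the pan and on its axis in both views. Lowering.

Emit:
drive_tool(
  steps=[-0.001, 0, 0.005, 0, 0, 0, 1, 0, 0, 0.005, 0, 0, 0, 1, 0, 0, 0.003, 0, 0, 0, 1, 0, 0, 0, 0, 0, 0, 1, 0, 0, 0, 0, 0, 0, 1],
)

```text
clock: 14.05
eef_pos: [0.4534, -0.2461, 0.1621]
tool_rot: [1.0, -0.0, -0.0, -0.0]
ft_force: [0.1, 0.2, -1.2]
grip_width: 0.0564
```

Emit:
drive_tool(
  steps=[0, 0, 0.001, 0, 0, 0, 1, 0, 0, 0, 0, 0, 0, 1, 0, 0, 0, 0, 0, 0, 1],
)

```text
clock: 14.3
eef_pos: [0.4535, -0.2461, 0.162]
tool_rot: [1.0, -0.0, 0.0, 0.0]
ft_force: [-1.4, 0.7, 6.3]
grip_width: 0.0564
```

Emit:
drive_tool(
  steps=[0, 0, 0, 0, 0, 0, -1, 0, 0, 0, 0, 0, 0, -1, 0, 0, 0, 0, 0, 0, -1, 0, 0, 0, 0, 0, 0, -1, 0, 0, 0, 0, 0, 0, -1],
)

```text
clock: 14.72
eef_pos: [0.4537, -0.246, 0.1612]
tool_rot: [1.0, 0.0, -0.0, -0.0]
ft_force: [-0.5, 0.5, 0.6]
grip_width: 0.0856
```

Emit:
drive_tool(
  steps=[0, 0, -0.01, 0, 0, 0, -1, 0, 0, -0.02, 0, 0, 0, -1, 0, 0, -0.03, 0, 0, 0, -1, 0, -0.025, -0.02, 0, 0, 0, -1, 0.008, -0.036, 0, 0, 0, 0, -1, 0.012, -0.036, 0, 0, 0, 0, -1, 0.012, -0.036, 0, 0, 0, 0, -1, 0.012, -0.036, 0, 0, 0, 0, -1],
)

```text
clock: 15.38
eef_pos: [0.498, -0.0757, 0.2427]
tool_rot: [1.0, -0.0, 0.001, 0.0]
ft_force: [0.8, -0.4, -0.4]
grip_width: 0.0853
```

```bash
python3 look.py b4 "[.4535,-.245,.08]"; python3 -c "
from meas import *
for n in ['top','side']:
  d=np.load('pics/%s_b4.npz'%n)['d'];print(rimfit(n,d,(.453,-.245),.11,tol=.005))
  print(rimfit(n,d,(.635,.291),.05,tol=.003))"
```

```text
15.38 [ 0.498  -0.0757  0.2427] 0.08531019669237576 [ 0.8 -0.4 -0.4]
top crop origin 353 224
side crop origin 118 206
(array([ 0.4546, -0.2449]), 21, 0.0007, 0.1107)
(array([0.6349, 0.2917]), 49, 0.0007, 0.0492)
(array([ 0.4547, -0.2465]), 89, 0.0009, 0.1082)
(array([0.6368, 0.291 ]), 27, 0.0011, 0.0483)
```

View pics/b4.png

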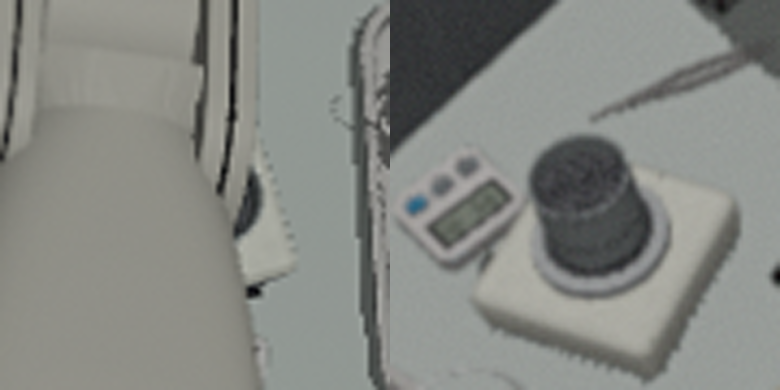

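The fine sieve is seated with its rim at about 0.110. Next is the coarse sieve: the grey wide grid at top px (190,203), with its rim at 50 mm. The red ones at (150,219) and (148,164) are the look-alikes.

Emit:
drive_tool(
  steps=[0.014, -0.036, 0, 0, 0, 0, -1, 0.014, -0.036, 0.01, 0, 0, 0, -1, 0.014, -0.036, 0.01, 0, 0, 0, -1, 0.014, -0.036, 0.01, 0, 0, 0, -1, 0.014, -0.036, 0.01, 0, 0, 0, -1, 0.014, -0.036, 0.01, 0, 0, 0, -1, 0.014, -0.036, 0.01, 0, 0, 0, -1, 0.014, -0.036, 0.01, 0, 0, 0, -1],
)

```text
clock: 16.15
eef_pos: [0.6103, 0.212, 0.1715]
tool_rot: [1.0, -0.0, 0.0, 0.0]
ft_force: [0.4, -0.1, -0.2]
grip_width: 0.0854
```

Emit:
drive_tool(
  steps=[0.014, -0.036, 0, 0, 0, 0, -1, 0.012, -0.036, 0, 0, 0, 0, -1, 0, 0, 0, 0, 0, 0, -1, 0, 0, 0, 0, 0, 0, -1, 0, 0, 0, 0, 0, 0, -1],
)

```text
clock: 16.57
eef_pos: [0.6355, 0.2823, 0.1712]
tool_rot: [1.0, -0.0, -0.0, 0.001]
ft_force: [0.3, -0.4, 0.6]
grip_width: 0.0853
```

Emit:
drive_tool(
  steps=[0.0004, -0.009, 0.015, 0, 0, 0, -1, 0, 0, 0.015, 0, 0, 0, -1, 0, 0, 0.015, 0, 0, 0, -1, 0, 0, 0.015, 0, 0, 0, -1, 0, 0, 0.014, 0, 0, 0, -1, 0, 0, 0, 0, 0, 0, -1, 0, 0, 0, 0, 0, 0, -1],
)

```text
clock: 17.15
eef_pos: [0.6351, 0.2905, 0.0961]
tool_rot: [1.0, -0.001, -0.001, 0.001]
ft_force: [0.9, 0.1, 0.6]
grip_width: 0.0853
```

```bash
python3 look.py c1 "[.635,.291,.06]"
```

```text
17.15 [0.6351 0.2905 0.0961] 0.08532126113701531 [0.9 0.1 0.6]
top crop origin 143 155
side crop origin 293 112
```

View pics/c1.png

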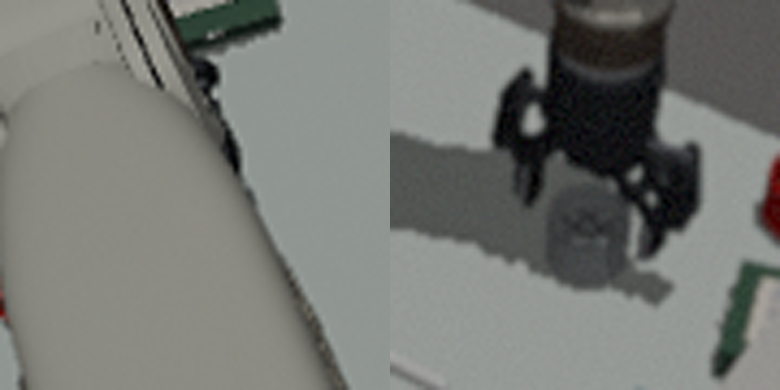

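The jaws straddle the grey coarse sieve, centred at crop (588,235). Closing.

Emit:
drive_tool(
  steps=[0.0005, -0.0008, 0, 0, 0, 0, 1, 0, 0, 0, 0, 0, 0, 1, 0, 0, 0, 0, 0, 0, 1, 0, 0, 0, 0, 0, 0, 1, 0, 0, 0, 0, 0, 0, 1, 0, 0, 0, 0, 0, 0, 1, 0, 0, 0, 0, 0, 0, 1, 0, 0, 0, 0, 0, 0, 1],
)

```text
clock: 17.92
eef_pos: [0.6374, 0.2933, 0.0991]
tool_rot: [1.0, 0.0, 0.001, -0.001]
ft_force: [0.4, -0.3, 6.4]
grip_width: 0.0555
```

Emit:
drive_tool(
  steps=[0, 0, -0.01, 0, 0, 0, 1, 0, 0, -0.02, 0, 0, 0, 1, -0.01, 0, -0.03, 0, 0, 0, 1, -0.01, 0.01, -0.03, 0, 0, 0, 1, -0.01, 0.01, -0.03, 0, 0, 0, 1, 0, 0, 0, 0, 0, 0, 1],
)

```text
clock: 18.42
eef_pos: [0.6075, 0.2724, 0.2253]
tool_rot: [1.0, -0.0, 0.004, -0.002]
ft_force: [1.8, 1.2, 0.0]
grip_width: 0.0552
```

```bash
python3 look.py c2 "[.605,.27,.14]"
```

```text
18.42 [0.6075 0.2724 0.2253] 0.05524989504888363 [1.8 1.2 0. ]
top crop origin 146 161
side crop origin 282 92
```

View pics/c2.png

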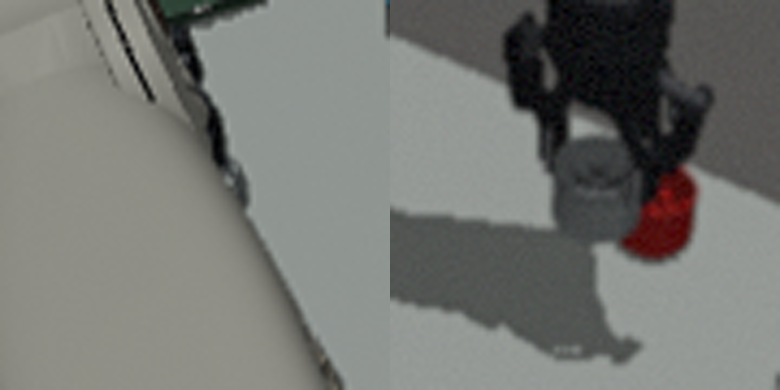

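Emit:
drive_tool(
  steps=[-0.011, 0.036, -0.01, 0, 0, 0, 1, -0.011, 0.036, -0.01, 0, 0, 0, 1, -0.011, 0.036, 0, 0, 0, 0, 1, -0.011, 0.036, 0, 0, 0, 0, 1, -0.011, 0.036, 0, 0, 0, 0, 1, -0.011, 0.036, 0, 0, 0, 0, 1, -0.011, 0.036, 0, 0, 0, 0, 1, -0.011, 0.036, 0, 0, 0, 0, 1],
)

```text
clock: 19.18
eef_pos: [0.5169, -0.0165, 0.2354]
tool_rot: [1.0, 0.0, -0.002, -0.0]
ft_force: [0.4, -1.3, -1.1]
grip_width: 0.0551
```

Emit:
drive_tool(
  steps=[-0.011, 0.036, 0, 0, 0, 0, 1, -0.011, 0.036, 0, 0, 0, 0, 1, -0.011, 0.036, 0, 0, 0, 0, 1, -0.011, 0.036, 0, 0, 0, 0, 1, -0.011, 0.036, 0, 0, 0, 0, 1, 0, 0, 0, 0, 0, 0, 1, 0, 0, 0, 0, 0, 0, 1, 0, 0, 0, 0, 0, 0, 1],
)

```text
clock: 19.85
eef_pos: [0.463, -0.195, 0.236]
tool_rot: [1.0, -0.0, -0.001, -0.001]
ft_force: [0.5, 1.1, -1.3]
grip_width: 0.055
```

Target is TCP (0.454, -0.2445).

Emit:
drive_tool(
  steps=[-0.0045, 0.025, 0, 0, 0, 0, 1, -0.0045, 0.0245, 0, 0, 0, 0, 1, 0, 0, 0.01, 0, 0, 0, 1, 0, 0, 0.01, 0, 0, 0, 1, 0, 0, 0, 0, 0, 0, 1, 0, 0, 0, 0, 0, 0, 1, 0, 0, 0, 0, 0, 0, 1],
)

```text
clock: 20.43
eef_pos: [0.4547, -0.2434, 0.2171]
tool_rot: [1.0, 0.001, -0.0, -0.0]
ft_force: [-0.5, 0.2, -1.5]
grip_width: 0.0554
```

```bash
python3 look.py c3 "[.454,-.245,.12]"; python3 -c "
from meas import *
for n in ['top','side']:
  d=np.load('pics/%s_c3.npz'%n)['d']
  for z in (.163,.150,.135,.1):
    W=cloud(n,d).reshape(-1,3);m=(abs(W[:,2]-z)<.006)&(np.hypot(W[:,0]-.454,W[:,1]+.2455)<.045);P=W[m]
    print(n,z,len(P),P.min(0).round(4),P.max(0).round(4))
"
```

```text
20.43 [ 0.4547 -0.2434  0.2171] 0.05540298776191067 [-0.5  0.2 -1.5]
top crop origin 358 223
side crop origin 115 197
top 0.163 60 [ 0.4158 -0.2388  0.1572] [ 0.4961 -0.2145  0.1689]
top 0.15 74 [ 0.4255 -0.2485  0.144 ] [ 0.4821 -0.2146  0.1558]
top 0.135 36 [ 0.4281 -0.2507  0.1293] [ 0.4831 -0.2143  0.1409]
top 0.1 68 [ 0.4264 -0.2639  0.094 ] [ 0.4811 -0.2158  0.106 ]
side 0.163 130 [ 0.4212 -0.2745  0.1571] [ 0.4978 -0.2211  0.1689]
side 0.15 99 [ 0.4271 -0.2743  0.1441] [ 0.4951 -0.2204  0.1558]
side 0.135 86 [ 0.4257 -0.2741  0.129 ] [ 0.4859 -0.2199  0.141 ]
side 0.1 89 [ 0.4261 -0.275   0.0941] [ 0.4854 -0.2232  0.1059]
```

View pics/c3.png

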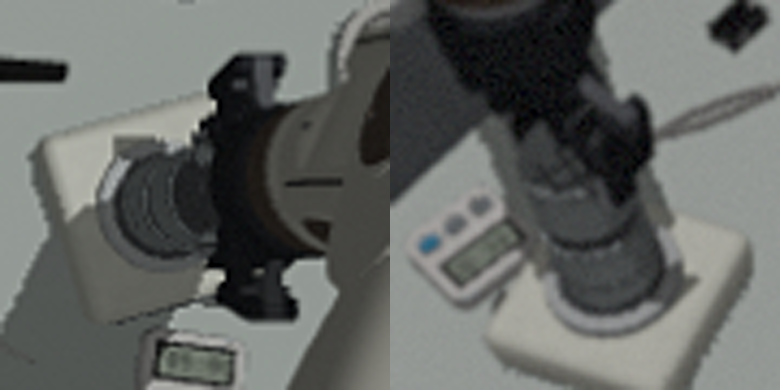

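The coarse sieve is within about 1 mm of the fine sieve's axis. I'll shift 1 mm and lower.

Emit:
drive_tool(
  steps=[-0.0005, 0.001, 0.005, 0, 0, 0, 1, 0, 0, 0.005, 0, 0, 0, 1, 0, 0, 0.003, 0, 0, 0, 1, 0, 0, 0, 0, 0, 0, 1, 0, 0, 0, 0, 0, 0, 1],
)

```text
clock: 20.95
eef_pos: [0.4538, -0.2457, 0.204]
tool_rot: [1.0, -0.0, -0.0, -0.0]
ft_force: [0.5, -0.8, -0.7]
grip_width: 0.0553
```

Emit:
drive_tool(
  steps=[0, 0, 0.001, 0, 0, 0, 1, 0, 0, 0, 0, 0, 0, 1, 0, 0, 0, 0, 0, 0, 1],
)

```text
clock: 21.2
eef_pos: [0.4541, -0.2458, 0.2035]
tool_rot: [1.0, -0.0, 0.0, 0.0]
ft_force: [0.2, 0.6, -1.3]
grip_width: 0.0554
```

Emit:
drive_tool(
  steps=[0, 0, 0.001, 0, 0, 0, 1, 0, 0, 0, 0, 0, 0, 1, 0, 0, 0, 0, 0, 0, 1],
)

```text
clock: 21.45
eef_pos: [0.454, -0.2457, 0.2024]
tool_rot: [1.0, -0.0, 0.0, 0.0]
ft_force: [1.4, 0.4, -1.8]
grip_width: 0.0555
```

Emit:
drive_tool(
  steps=[0, 0, 0.001, 0, 0, 0, 1, 0, 0, 0, 0, 0, 0, 1, 0, 0, 0, 0, 0, 0, 1],
)

```text
clock: 21.7
eef_pos: [0.454, -0.2457, 0.2013]
tool_rot: [1.0, 0.0, -0.0, -0.0]
ft_force: [0.4, -0.0, -2.1]
grip_width: 0.0551
```

Emit:
drive_tool(
  steps=[0, 0, 0.001, 0, 0, 0, 1, 0, 0, 0, 0, 0, 0, 1, 0, 0, 0, 0, 0, 0, 1],
)

```text
clock: 21.95
eef_pos: [0.4541, -0.2458, 0.201]
tool_rot: [1.0, 0.0, 0.0, 0.0]
ft_force: [-1.4, 0.7, 4.7]
grip_width: 0.0553
```

Contact at the expected seated height of 0.201. Releasing and backing off.

Emit:
drive_tool(
  steps=[0, 0, 0, 0, 0, 0, -1, 0, 0, 0, 0, 0, 0, -1, 0, 0, 0, 0, 0, 0, -1, 0, 0, 0, 0, 0, 0, -1, 0, 0, 0, 0, 0, 0, -1],
)

```text
clock: 22.37
eef_pos: [0.454, -0.2457, 0.2003]
tool_rot: [1.0, 0.0, -0.0, -0.0]
ft_force: [-0.1, 0.0, -0.4]
grip_width: 0.0859
```

Emit:
drive_tool(
  steps=[0, 0, -0.01, 0, 0, 0, -1, 0, 0, -0.02, 0, 0, 0, -1, 0, 0, -0.03, 0, 0, 0, -1, 0, -0.025, -0.02, 0, 0, 0, -1, 0, -0.036, 0, 0, 0, 0, -1, 0.002, -0.036, 0, 0, 0, 0, -1, 0.002, -0.036, 0, 0, 0, 0, -1, 0.002, -0.036, 0, 0, 0, 0, -1],
)

```text
clock: 23.03
eef_pos: [0.46, -0.0754, 0.2815]
tool_rot: [1.0, -0.0, 0.001, 0.0]
ft_force: [0.4, -0.3, 0.2]
grip_width: 0.0852
```

```bash
python3 look.py c4 "[.4535,-.245,.1]"; python3 -c "
from meas import *
for n in ['top','side']:
  d=np.load('pics/%s_c4.npz'%n)['d'];print(rimfit(n,d,(.453,-.245),.152,tol=.005))
  print(diskfit(n,d,(.4685,.0017),.037,tol=.005))"
```

```text
23.03 [ 0.46   -0.0754  0.2815] 0.08519236447311176 [ 0.4 -0.3  0.2]
top crop origin 356 224
side crop origin 116 202
None
(array([0.4685, 0.0018]), array([0.4681, 0.0023]), 31, 0.0088)
(array([ 0.4552, -0.2478]), 94, 0.0009, 0.1499)
(array([0.4668, 0.    ]), array([0.4681, 0.0005]), 29, 0.0096)
```

View pics/c4.png

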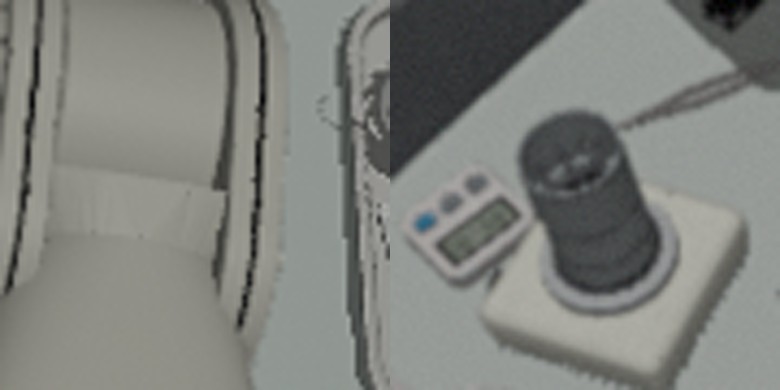

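The coarse sieve is seated and the stack stands straight. Next is the lid: its knob is at (0.4685, 0.0015), top px (300,266).

Emit:
drive_tool(
  steps=[0.003, -0.026, 0.01, 0, 0, 0, -1, 0.003, -0.026, 0.03, 0, 0, 0, -1, 0.0025, -0.0245, 0.03, 0, 0, 0, -1, 0, 0, 0.03, 0, 0, 0, -1, 0, 0, 0.03, 0, 0, 0, -1, 0, 0, 0.02, 0, 0, 0, -1, 0, 0, 0, 0, 0, 0, -1, 0, 0, 0, 0, 0, 0, -1],
)

```text
clock: 23.8
eef_pos: [0.4681, -0.0007, 0.1302]
tool_rot: [1.0, -0.0, -0.001, 0.0]
ft_force: [1.2, 0.1, 0.2]
grip_width: 0.0858
```

Emit:
drive_tool(
  steps=[0.0004, -0.002, 0.013, 0, 0, 0, -1, 0, 0, 0.013, 0, 0, 0, -1, 0, 0, 0.013, 0, 0, 0, -1, 0, 0, 0, 0, 0, 0, -1, 0, 0, 0, 0, 0, 0, -1],
)

```text
clock: 24.22
eef_pos: [0.4699, 0.0014, 0.0928]
tool_rot: [1.0, -0.0, 0.001, 0.0]
ft_force: [-0.7, -0.2, 0.5]
grip_width: 0.0854
```

```bash
python3 look.py d1 "[.468,.001,.05]"
```

```text
24.22 [0.4699 0.0014 0.0928] 0.08541279717311033 [-0.7 -0.2  0.5]
top crop origin 255 220
side crop origin 186 153
```

View pics/d1.png

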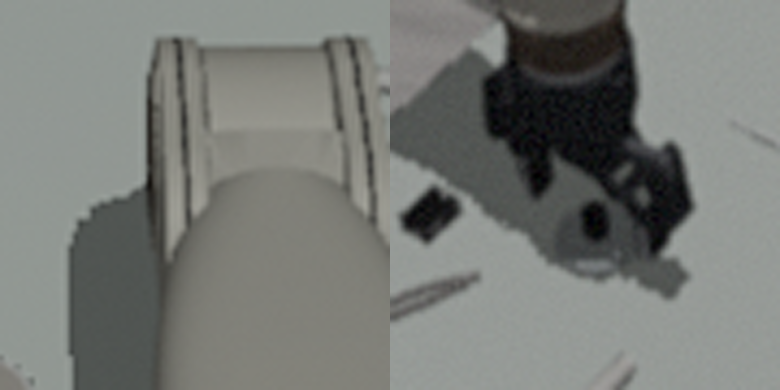

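The knob (crop (595,220)) is between the jaws. Closing just above the disc.

Emit:
drive_tool(
  steps=[-0.001, 0, 0.0025, 0, 0, 0, 1, 0, 0, 0, 0, 0, 0, 1, 0, 0, 0, 0, 0, 0, 1, 0, 0, 0, 0, 0, 0, 1, 0, 0, 0, 0, 0, 0, 1, 0, 0, 0, 0, 0, 0, 1, 0, 0, 0, 0, 0, 0, 1, 0, 0, 0, 0, 0, 0, 1],
)

```text
clock: 24.98
eef_pos: [0.4681, 0.0018, 0.0892]
tool_rot: [1.0, 0.0, 0.0, -0.0]
ft_force: [-0.1, -0.2, 3.7]
grip_width: 0.0158
```

Emit:
drive_tool(
  steps=[0, 0, 0, 0, 0, 0, 1, 0, 0, 0, 0, 0, 0, 1, 0, 0, 0, 0, 0, 0, 1, 0, 0, 0, 0, 0, 0, 1],
)

```text
clock: 25.32
eef_pos: [0.4681, 0.0018, 0.0892]
tool_rot: [1.0, 0.0, 0.0, -0.0]
ft_force: [0.0, 0.3, 5.2]
grip_width: 0.0162
```

Emit:
drive_tool(
  steps=[0, 0, -0.01, 0, 0, 0, 1, 0, 0, -0.025, 0, 0, 0, 1, 0, 0, -0.035, 0, 0, 0, 1, 0, 0, -0.035, 0, 0, 0, 1, 0, 0, -0.035, 0, 0, 0, 1, 0, 0, -0.035, 0, 0, 0, 1, 0, 0, -0.02, 0, 0, 0, 1, 0, 0, 0, 0, 0, 0, 1],
)

```text
clock: 25.98
eef_pos: [0.4701, 0.0018, 0.2886]
tool_rot: [1.0, 0.0, 0.005, -0.0]
ft_force: [0.8, -0.2, -1.3]
grip_width: 0.0158
```

```bash
python3 look.py d2 "[.468,.001,.21]"
```

```text
25.98 [0.4701 0.0018 0.2886] 0.015814840752734177 [ 0.8 -0.2 -1.3]
top crop origin 260 216
side crop origin 180 112
```

View pics/d2.png

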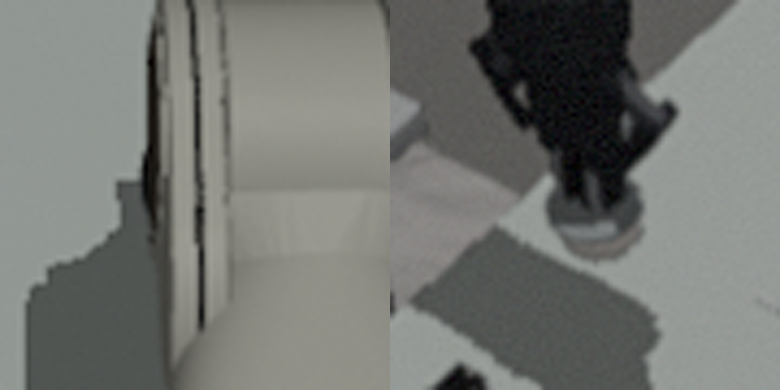

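The lid is held level. Carrying it over.

Emit:
drive_tool(
  steps=[-0.002, 0.031, 0, 0, 0, 0, 1, -0.002, 0.031, 0, 0, 0, 0, 1, -0.002, 0.031, 0, 0, 0, 0, 1, -0.002, 0.031, 0, 0, 0, 0, 1, -0.002, 0.031, 0, 0, 0, 0, 1, -0.002, 0.031, 0, 0, 0, 0, 1, -0.002, 0.031, 0, 0, 0, 0, 1, -0.001, 0.03, 0, 0, 0, 0, 1],
)

```text
clock: 26.75
eef_pos: [0.4514, -0.2463, 0.281]
tool_rot: [1.0, -0.0, -0.002, -0.001]
ft_force: [1.3, -0.3, -1.3]
grip_width: 0.016
```

Emit:
drive_tool(
  steps=[0, 0, 0.01, 0, 0, 0, 1, 0, 0, 0.01, 0, 0, 0, 1, 0, 0, 0, 0, 0, 0, 1, 0, 0, 0, 0, 0, 0, 1],
)

```text
clock: 27.08
eef_pos: [0.4518, -0.2438, 0.2616]
tool_rot: [1.0, 0.001, -0.002, -0.001]
ft_force: [-0.3, -0.2, -0.7]
grip_width: 0.016
```

Emit:
drive_tool(
  steps=[0.002, 0.002, 0.008, 0, 0, 0, 1, 0, 0, 0.007, 0, 0, 0, 1, 0, 0, 0, 0, 0, 0, 1, 0, 0, 0, 0, 0, 0, 1, 0, 0, 0, 0, 0, 0, 1],
)

```text
clock: 27.5
eef_pos: [0.4551, -0.2469, 0.2491]
tool_rot: [1.0, 0.0, 0.0, 0.0]
ft_force: [0.4, 0.7, -1.2]
grip_width: 0.0157
```

```bash
python3 look.py d3 "[.454,-.246,.15]"; python3 -c "
from meas import *
for n in ['top','side']:
  d=np.load('pics/%s_d3.npz'%n)['d'];W=cloud(n,d).reshape(-1,3)
  for z in (.167,.145,.130,.1):
    m=(abs(W[:,2]-z)<.005)&(np.hypot(W[:,0]-.454,W[:,1]+.2455)<.045);P=W[m]
    if len(P): print(n,z,len(P),P.min(0).round(4),P.max(0).round(4))
"
```

```text
27.5 [ 0.4551 -0.2469  0.2491] 0.01573714887709776 [ 0.4  0.7 -1.2]
top crop origin 362 222
side crop origin 111 190
top 0.167 94 [ 0.4273 -0.2555  0.1667] [ 0.4835 -0.2182  0.1719]
top 0.145 33 [ 0.4278 -0.2399  0.14  ] [ 0.4784 -0.218   0.1499]
top 0.13 24 [ 0.4283 -0.2412  0.1266] [ 0.4814 -0.2177  0.1346]
top 0.1 31 [ 0.4263 -0.2407  0.0951] [ 0.4811 -0.215   0.1049]
side 0.167 196 [ 0.4287 -0.276   0.1657] [ 0.4848 -0.219   0.172 ]
side 0.145 74 [ 0.4363 -0.2769  0.1401] [ 0.4853 -0.2203  0.1499]
side 0.13 93 [ 0.4324 -0.2767  0.1251] [ 0.4839 -0.221   0.1348]
side 0.1 64 [ 0.434  -0.2754  0.0951] [ 0.4836 -0.2277  0.1049]
```

View pics/d3.png

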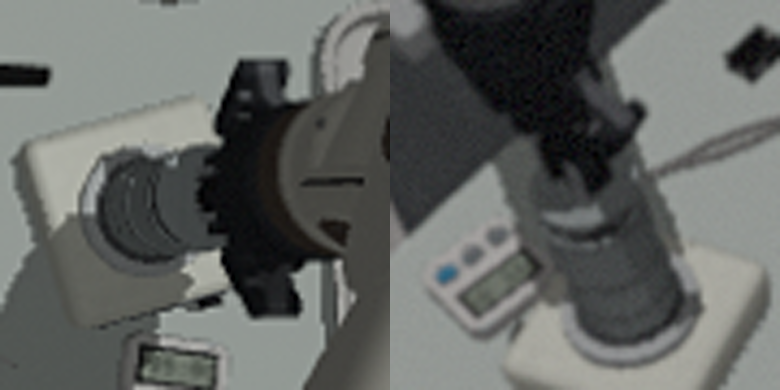

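The lid's edges match the stack's within about 1 mm. Lowering.

Emit:
drive_tool(
  steps=[-0.0005, 0, 0.005, 0, 0, 0, 1, 0, 0, 0.005, 0, 0, 0, 1, 0, 0, 0.004, 0, 0, 0, 1, 0, 0, 0, 0, 0, 0, 1, 0, 0, 0, 0, 0, 0, 1],
)

```text
clock: 28.02
eef_pos: [0.4541, -0.2471, 0.2343]
tool_rot: [1.0, -0.0, -0.001, -0.0]
ft_force: [0.6, 0.1, -0.3]
grip_width: 0.0161
```

Emit:
drive_tool(
  steps=[0, 0, 0.001, 0, 0, 0, 1, 0, 0, 0, 0, 0, 0, 1, 0, 0, 0, 0, 0, 0, 1],
)

```text
clock: 28.27
eef_pos: [0.4545, -0.2473, 0.234]
tool_rot: [1.0, 0.0, 0.0, 0.0]
ft_force: [1.2, -0.0, -1.0]
grip_width: 0.0159
```

Emit:
drive_tool(
  steps=[0, 0, 0.001, 0, 0, 0, 1, 0, 0, 0, 0, 0, 0, 1, 0, 0, 0, 0, 0, 0, 1],
)

```text
clock: 28.52
eef_pos: [0.4546, -0.2473, 0.2332]
tool_rot: [1.0, 0.0, 0.0, 0.0]
ft_force: [-0.2, 0.1, 0.7]
grip_width: 0.0159
```

Emit:
drive_tool(
  steps=[0, 0, 0.0005, 0, 0, 0, 1, 0, 0, 0, 0, 0, 0, 1, 0, 0, 0, 0, 0, 0, 1],
)

```text
clock: 28.77
eef_pos: [0.4546, -0.2473, 0.2331]
tool_rot: [1.0, 0.0, 0.001, 0.0]
ft_force: [0.6, 0.4, 4.9]
grip_width: 0.016
```

Seated at the expected 0.233. Releasing and rising straight up.

Emit:
drive_tool(
  steps=[0, 0, 0, 0, 0, 0, -1, 0, 0, 0, 0, 0, 0, -1, 0, 0, 0, 0, 0, 0, -1, 0, 0, 0, 0, 0, 0, -1, 0, 0, 0, 0, 0, 0, -1, 0, 0, 0, 0, 0, 0, -1, 0, 0, 0, 0, 0, 0, -1, 0, 0, 0, 0, 0, 0, -1],
)

```text
clock: 29.43
eef_pos: [0.4544, -0.2473, 0.2324]
tool_rot: [1.0, 0.0, -0.0, -0.0]
ft_force: [0.7, 0.4, -1.0]
grip_width: 0.0855
```

Emit:
drive_tool(
  steps=[0, 0, -0.01, 0, 0, 0, -1, 0, 0, -0.02, 0, 0, 0, -1, 0, 0, -0.03, 0, 0, 0, -1, 0, 0, -0.03, 0, 0, 0, -1, 0, -0.036, 0, 0, 0, 0, -1, 0, -0.036, 0, 0, 0, 0, -1, 0, -0.036, 0, 0, 0, 0, -1, 0, -0.036, 0, 0, 0, 0, -1],
)

```text
clock: 30.1
eef_pos: [0.4543, -0.1021, 0.3236]
tool_rot: [1.0, -0.001, 0.001, 0.0]
ft_force: [1.5, -1.0, -0.1]
grip_width: 0.0852
```

Emit:
drive_tool(
  steps=[0, -0.036, 0, 0, 0, 0, -1, 0, -0.036, 0, 0, 0, 0, -1, 0, -0.036, 0, 0, 0, 0, -1, 0, -0.036, 0, 0, 0, 0, -1, 0, -0.036, 0, 0, 0, 0, -1, 0, 0, 0, 0, 0, 0, -1, 0, 0, 0, 0, 0, 0, -1],
)

```text
clock: 30.68
eef_pos: [0.4543, 0.0786, 0.3232]
tool_rot: [1.0, 0.002, 0.0, 0.0]
ft_force: [1.1, 0.2, -1.1]
grip_width: 0.0852
```

```bash
python3 look.py e1 "[.4535,-.245,.1]"; python3 -c "
from meas import *
for n in ['top','side']:
  d=np.load('pics/%s_e1.npz'%n)['d'];print(diskfit(n,d,(.453,-.246),.156,tol=.004),diskfit(n,d,(.453,-.246),.182,tol=.005))
  a=np.load('pics/%s0.npz'%n)['d']
  for nm,c,R,z in (('tape',(.64,-.27),.055,.025),('marker',(.54,-.13),.07,.014)):
    for q in (a,d):
      W=cloud(n,q).reshape(-1,3);m=(abs(W[:,2]-z)<.005)&(np.hypot(W[:,0]-c[0],W[:,1]-c[1])<R);print(n,nm,m.sum(),W[m].mean(0).round(4))
"
```

```text
30.68 [0.4543 0.0786 0.3232] 0.0852344057894345 [ 1.1  0.2 -1.1]
top crop origin 356 224
side crop origin 116 202
(array([ 0.4552, -0.2467]), array([ 0.4549, -0.2452]), 380, 0.0296) (array([ 0.4548, -0.2464]), array([ 0.4554, -0.2458]), 50, 0.0097)
top tape 375 [ 0.6374 -0.2747  0.0247]
top tape 365 [ 0.6365 -0.2741  0.0248]
top marker 239 [ 0.5412 -0.128   0.0145]
top marker 230 [ 0.5411 -0.1281  0.0146]
(array([ 0.4559, -0.2473]), array([ 0.4589, -0.2496]), 300, 0.0299) (array([ 0.4559, -0.2474]), array([ 0.457 , -0.2478]), 48, 0.0093)
side tape 446 [ 0.6394 -0.2755  0.0229]
side tape 436 [ 0.6393 -0.2762  0.023 ]
side marker 229 [ 0.5419 -0.1333  0.0128]
side marker 227 [ 0.5417 -0.133   0.013 ]
```

View pics/e1.png

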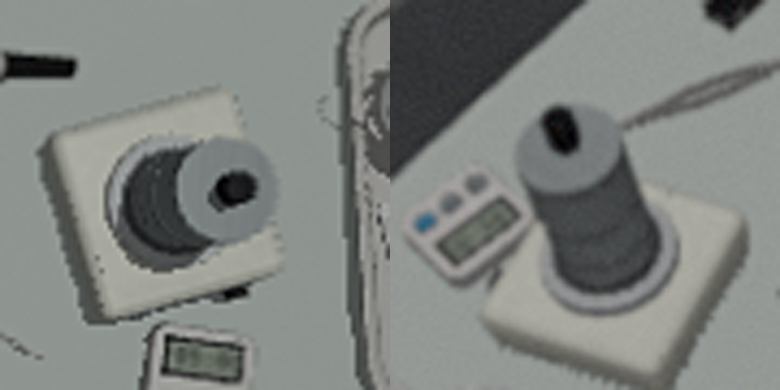

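The stack stands straight with the lid at the plate axis (within about 2 mm). The tape roll and marker haven't moved. Handing in.

```bash
python3 - <<'E'
from workcell import job_done
print(job_done())
E
```

```text
the job is handed in; nothing more can be done
None
```

I built the stack on the shaker one part at a time: pan, fine sieve, coarse sieve, lid. The job was handed in at about 31 s; no verdict comes back from the hand-in.

- **Seating:** each part met resistance within about 0.5 mm of its expected seated height. Camera depth gave rim heights of about 0.079, 0.110 and 0.150 m (expected 0.080, 0.110 and 0.152 m). The lid's top face was found within 4 mm of its expected 0.156 m.
- **Alignment and level:** the lid was within about 2–3 mm of the plate axis in both views. I judged level by eye and it looked straight, with no measured angle.
- **Bystanders:** the tape roll and marker moved less than 1 mm, which is within measurement noise, and I never went near the red look-alikes. The gripper was clear of everything at the end.
- **Disagreements:** the side camera read heights 1–2 mm low and positions 1–2 mm off from the top camera throughout, which fits the stated calibration error. The top camera's view of the coarse sieve's rim was blocked by the arm right after placing, so only the side view confirmed that step at the time.

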